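Point the column selector at the fitted column and start the pump

ROBOT

A 7-joint arm with a two-finger parallel gripper is mounted at the origin on the work surface. World frame = base frame: x ahead of the robot, y to its left, z up, the work surface at z = 0. Lengths are in m, angles in degrees, forces in N, time in s.
With the tool pointing down it reaches from about 0.4 to 0.875 m from the base axis. Payload 4.4 kg.
Tool frame: the origin (TCP) lies between the finger pads; the fingertips stand 8 mm ahead of it and the grasp point (between the pads) lies 11 mm behind it; z points along the fingers, y is the line along which they close (so a half turn about z gives the same grasp; the last joint's range is limited). The gripper opens to 85 mm and grips with 20 to 120 N. Pads are 22 mm wide; open, the fingers measure 114 mm over their backs; the gripper's body (76 mm by 85 mm) begins 54 mm behind the grasp point. The pads swing forward as they close: fully open they stand 13 mm farther back than shut.
Start: joints at [65.959, 36.005, 2.206, 86.941, -1.547, 57.084, -1.146], TCP at [0.225, -0.61, 0.239] pointing down, gripper open.
Joint ranges: [-175.42, 175.42], [-21.48, 121.26], [-71.46, 75.88], [10.55, 141.38], [-63.04, 243.04], [13.31, 113.54], [-168.57, 168.57]. Speed limits (degrees/s): [147.25, 147.25, 180, 180, 180, 180, 180].

INTERFACE

Orientations are given as a 3x3 rotation matrix whose columns are the frame's x, y, z axes.
In Python, from workcell import arm gives the robot as it stands.
- The arm moves only by the tool servo_tool, never from a script. Its argument "motion" is text: rows parted by semicolons, each of 7 numbers parted by spaces: the finger opening in mm, from 0 to 85.4, then the shift along the world's x, y, z in mm, then the turn, a rotation vector about the world's x, y, z in rad. In form: hand x y z wx wy wz; .... A call has 1 to 12 rows; each row shifts and turns the commanded pose from where the row before left it; what a row does not reach is not made up. A row lasts 1/10 s, in which the tool goes at most 50 mm and 8.59 degrees, less where a joint would pass 70% of its speed; a pose out of reach is approached as far as the arm can. A call with a gripper value outside its range is refused whole. The fingers move at their own pace and stop on an object; the grip force is fixed at half the most. Time passes only in rows, so rows that do not move let the fingers close. It gives the time, the measured TCP pose, the force, the opening and the grip force at its end, in the units of the state.
- arm.get_obs(): the state, without advancing time (a new reading comes with each control period).
- arm.grab_frame(name): name is "side" or "top" or "wrist"; returns a dict with "img" (480x640x3 uint8, blue, green, red), "z_map" (480x640 float32, m along the optical axis (not along the pixel's ray), 0 where there is no reading), "fx", "fy", "cx", "cy" (pixels), "rvec" (rotation vector, rad) and "tvec" (3), from world to camera coordinates, as OpenCV has them; the wrist camera has in their place "tool_from_camera" (4x4, takes a point from camera to tool coordinates, whose origin is the TCP and whose axes are the flange's). Camera axes: x right, y down, z forward; pixel columns grow to the right and rows downward; lengths in m; the calibration is good to about 2 mm. A picture is of the moment at which its call begins: read the wrist's pose just before it.
- arm.sign_off(): hands the job in; it is judged then, once.
Trained networks look in a picture, given as the dict that the camera call returned (one of the last four; its "shot" number tells which), for a name from the list of things; names that differ only in an ending like _2 or _b are one class to them, and where a whole thing is asked for, a point or a joint stands for the part that bears it (a point fixed in the world has none). Each returns a list of dicts, best first, with "confidence" (0 to 1); they miss things now and then, are a little off and sometimes report something else, mostly with a low value. They report only what shows in the picture. A call takes as long as a camera call. They do not tell look-alikes from the thing itself.
- arm.spot_in(picture, target): "point" ([column, row] in pixels, amid what is visible of it).
The state is a dict: "time_s": time; "joints": joint angles; "joint_velocities": joint speeds; "joint_efforts": joint torques, N m; "position": TCP position; "orientation": TCP orientation; "ft_force": force on the tool from outside, world axes, zero at the start; "wrist_torque": the same for the moment, N m; "gripper_width": opening from 0.0 (shut) to 1.0 (fully open); "grip_force": force on a finger pad.
Only numpy, scipy, OpenCV 4.12 (cv2) and the standard library are available. Lean on these libraries where they do the work, as an engineer would, in place of code of your own. Each camera call takes 0.05 s, during which the arm holds its last target. There are 200 camera calls.

TASK

On the round selector valve, push the black lever round with a fingertip, without pinching it, until it points straight at the port with the upright steel column. Only then press the round button on the pump box fully down and let it come back up. Push gently, do not touch the column, and leave the bottle, vial and wrench where they are.

Things in the scene. Friction and masses are not known exactly. Their poses are not given: they have to be found in the camera images.
- valve: Round selector valve fixed to the bench: flat disc 250 mm in diameter, its flat grey top 30 mm above the bench. Origin: centre of its underside. The four ports lie on a circle of radius 110 mm about its vertical axis, at -1.15, -0.55, +0.55 and +1.15 rad from its x axis (counter-clockwise from above positive). It stands with its x axis roughly away from the robot.
- lever (a joint): Angle of the lever about the vertical axis of the valve, rad: 0 = along the valve's x axis, where no port is, positive counter-clockwise seen from above; stops at -1.5 and +1.5. Stiff by friction (0.24 N m: about 4 N when pushed 60 mm from the pivot), it stays where it is left; no spring, no detents.
- lever_pivot (a point): Point on the lever's vertical turning axis, 62 mm above the bench. The dark steel hub round it is 44 mm in diameter, from 40 to 66 mm above the bench, with an 8 mm radius screw head 4 mm higher.
- lever_tip (a point): Tip of the lever, 89 mm from the turning axis, at the height of the lever's top, 62 mm above the bench; x axis along the lever, outwards. The black lever is a straight bar 16 mm wide out to 78 mm from the axis, then a 10 mm wide nose; it stands from 44 to 62 mm above the bench, so 14 mm clear of the valve's top.
- lever_aim (a point): Point on the lever's centre line carried on 110 mm from the axis, beyond the tip, on the circle of the ports; turns with the lever. It lies over a port's centre when the lever points straight at it.
- column: Short steel column standing upright in one of the four ports: 22 mm in diameter, 55 mm tall, from 30 to 85 mm above the bench. Origin: centre of its foot. Fixed to the valve. The other three ports have only flat steel plugs, 20 mm in diameter and 7 mm high (top 37 mm above the bench).
- pump: Dark pump control box fixed to the bench, 160 x 110 x 50 mm (x, y, z), with the round button on its top. Origin: centre of its underside.
- button (a joint): Travel of the button, m: 0 = up, 0.006 = fully down. Spring: about 5 N holds it fully down; it comes back by itself.
- button_top (a point): Centre of the top face of the round grey button, 36 mm in diameter, 72 mm above the bench; it is pressed straight down.
- bottle: Loose amber bottle, 72 mm in diameter, 150 mm tall; leave alone. Origin: centre of its underside.
- vial: Loose small glass vial with a black cap, 28 mm in diameter, 55 mm tall; leave alone. Origin: centre of its underside.
- wrench: Loose steel wrench 150 mm long lying on the bench; leave alone. Its origin is on its underside, x along its length.
There are look-alikes about, which are no part of the job. Leave any red look-alike of the pump alone.

How it is judged (in metres and radians):
On the way, in this order (a step that is already met when the one before it is completed fails the run):
1. the lever points at the column, at rest (horizontal distance between lever_aim and column below 0.011 m and velocity of joint lever between -0.05 and 0.05 rad/s), for 0.3 s.
2. the button is pressed down with the lever still pointing at the column (horizontal distance between lever_aim and column below 0.011 m and value of joint button above 0.0045 m), for 0.05 s.
At the end, for the whole second after the job is handed in: The lever is at rest and points at the column (the point on its line at the ports' circle is within 11 mm of the column's axis, about 0.1 rad), the button has been pressed at least 4.5 mm down and is up again (under 1.5 mm), and bottle, vial and wrench are within 30 mm of where they stood (all of step 1 and value of joint button below 0.0015 m and distance of each of bottle, vial, wrench from where it was at the start of the episode below 0.03 m); the robot touches nothing.
It fails at once if the pump is started (button over 3 mm down) while the lever does not point at the column (value of joint button above 0.003 m and not (horizontal distance between lever_aim and column below 0.011 m)).
It fails at once if the lever is pinched: both of its sides are gripped by the fingers at once (over 2 N each) (contact force between any of lever_c2, lever_c3 and the fingers above 2 N and contact force between any of lever_c4, lever_c5 and the fingers above 2 N).
It fails at once if the lever is shoved hard (over 30 N) (contact force between any of lever_c2, lever_c3, lever_c4, lever_c5 and anything else above 30 N).
It fails at once if the column is touched (over 2 N) (contact force between column and anything else above 2 N).
It fails at once if the bottle, vial or wrench is lifted or shifted by more than 30 mm (distance of any of bottle, vial, wrench from where it was at the start of the episode above 0.03 m).
It also fails if it takes over 48 s, if anything falls off the work surface, if the arm or the gripper's body presses on something with over 40 N, if the wrist force passes 120 N, or if a joint passes its speed limit or range.

## Working session

There is one attempt and no reset: what is moved stays moved. The work goes in short steps, Python scripts to look and compute and a tool call to move; the robot and the scene stay as the last step left them, time stands still between calls to the robot, and variables do not carry over. Pictures are saved under pics/ and viewed, at most 10 in all, crops included, and the job is handed in when it is done.

Besides the shell and the picture viewer there is one more tool, called after ">>>" as name(argument=value, ...) on one line, values as JSON. servo_tool: Moves the arm, as the interface text tells. Its arguments: {"type":"object","properties":{"motion":{"type":"string"}},"required":["motion"]}

```bash
mkdir -p pics; cat > h.py <<'E'
import numpy as np, cv2
from workcell import arm
def world(f,u,v,z=None):
    """pixel -> world, by depth (median 3x3) or by a plane height z"""
    R=cv2.Rodrigues(np.array(f["rvec"],float))[0]; t=np.array(f["tvec"],float).ravel()
    ray=np.array([(u-f["cx"])/f["fx"],(v-f["cy"])/f["fy"],1.])
    c=-R.T@t; d=R.T@ray
    if z is None:
        p=f["z_map"][int(v)-1:int(v)+2,int(u)-1:int(u)+2]; p=p[p>0]
        s=np.median(p) if p.size else np.nan
    else: s=(z-c[2])/d[2]
    return c+s*d
E
python3 - <<'E'
from h import *
ims=[]
for n in ("top","side"):
    f=arm.grab_frame(n); cv2.imwrite(f"pics/{n}0.png",f["img"])
    for t in ("valve","lever","lever_pivot","lever_tip","column","pump","button_top","bottle","vial","wrench"):
        for d in arm.spot_in(f,t)[:3]:
            u,v=d["point"]; print(n,t,round(d["confidence"],2),np.round([u,v]),np.round(world(f,u,v),3))
o=arm.get_obs();print(o["time_s"],o["position"],o["orientation"])
E
```

```text
top valve 0.77 [277. 272.] [0.466 0.136 0.065]
top lever 0.58 [282. 260.] [0.495 0.124 0.064]
top lever_pivot 0.71 [284. 259.] [0.497 0.121 0.061]
top lever_tip 0.78 [282. 260.] [0.494 0.125 0.064]
top pump 0.92 [448. 260.] [ 0.483 -0.255  0.052]
top pump 0.87 [434. 358.] [ 0.265 -0.207  0.052]
top pump 0.21 [282. 259.] [0.496 0.126 0.064]
top button_top 0.72 [454. 272.] [ 0.453 -0.263  0.07 ]
top button_top 0.46 [428. 374.] [ 0.229 -0.187  0.072]
top bottle 0.84 [439. 160.] [ 0.706 -0.24   0.11 ]
top bottle 0.36 [282. 260.] [0.493 0.125 0.065]
top vial 0.55 [190. 283.] [ 0.46   0.348 -0.002]
top vial 0.55 [448. 258.] [ 0.49  -0.255  0.051]
top wrench 0.6 [311. 165.] [0.743 0.053 0.004]
top wrench 0.46 [455. 273.] [ 0.45  -0.265  0.07 ]
side valve 0.68 [343. 296.] [0.476 0.17  0.031]
side valve 0.32 [334. 265.] [0.499 0.135 0.066]
side lever 0.6 [332. 264.] [0.504 0.133 0.066]
side lever_pivot 0.85 [336. 266.] [0.497 0.135 0.066]
side lever_tip 0.69 [335. 271.] [0.495 0.147 0.067]
side column 0.52 [353. 229.] [0.488 0.038 0.065]
side pump 0.86 [380. 150.] [ 0.486 -0.235  0.052]
side pump 0.85 [483. 178.] [ 0.267 -0.181  0.052]
side button_top 0.58 [399. 139.] [ 0.449 -0.25   0.073]
side button_top 0.53 [501. 166.] [ 0.236 -0.198  0.074]
side bottle 0.95 [273. 129.] [ 0.717 -0.216  0.086]
side bottle 0.28 [346. 293.] [0.474 0.16  0.03 ]
side vial 0.77 [337. 396.] [0.441 0.361 0.041]
side wrench 0.9 [218. 234.] [0.751 0.045 0.007]
1.1 [ 0.22521769 -0.60976758  0.23933219] [[ 9.38062722e-01  3.46465479e-01  2.64463558e-05]
 [ 3.46465480e-01 -9.38062719e-01 -7.61769658e-05]
 [-1.58434855e-06  8.06215213e-05 -9.99999997e-01]]
```

View pics/top0.png

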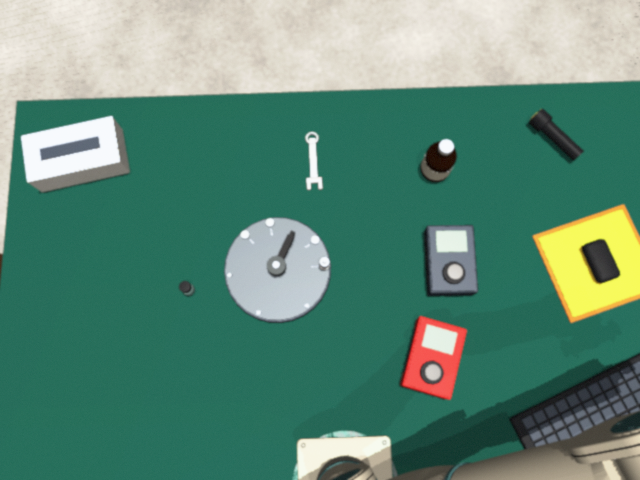

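View pics/side0.png

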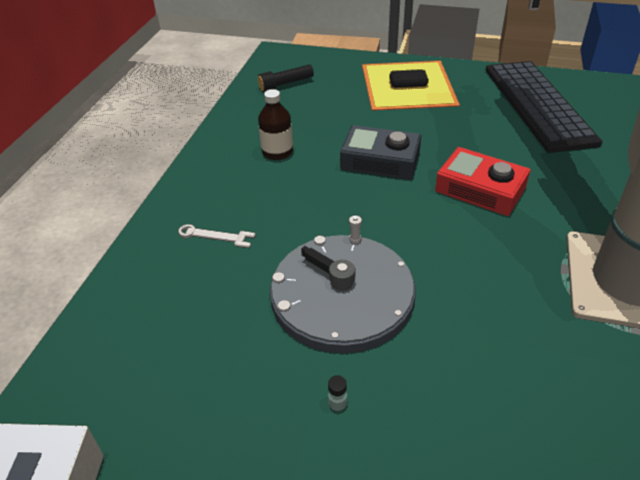

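The top picture shows the valve at (277,270), with the lever nose near (292,234) and the column at the rightmost port (324,263). The side view confirms the column standing at (355,230). 
Candidates:
- **Pump:** the dark box at (448,260) with its button at (454,272), or the red look-alike at (434,358), which I'll avoid. I choose the dark one.
- **Column:** the upright post at (324,263). The plugs at (315,240), (270,223) and (245,235) are flat.

I'll measure from depth and check one crop.

```bash
python3 - <<'E'
from h import *
def cloud(f):
    R=cv2.Rodrigues(np.array(f["rvec"],float))[0]; t=np.array(f["tvec"],float).ravel()
    v,u=np.mgrid[:480,:640]; Z=f["z_map"]
    c=np.stack([(u-f["cx"])/f["fx"]*Z,(v-f["cy"])/f["fy"]*Z,Z],-1)
    return (c-t)@R
for n in ("top","side"):
    f=arm.grab_frame(n); P=cloud(f); ok=f["z_map"]>0
    x,y,z=P[...,0],P[...,1],P[...,2]
    nearv=ok&(np.hypot(x-.49,y-.135)<.15)
    disc=nearv&(abs(z-.03)<.004)
    (cx,cy),r=cv2.minEnclosingCircle(P[disc][:,:2].astype(np.float32)); print(n,"disc",cx,cy,r)
    def show(l,m): 
        q=P[m]; print(n,l,len(q),np.round(q.mean(0),4) if len(q) else "", np.round(q.min(0),3) if len(q) else "",np.round(q.max(0),3) if len(q) else "")
    show("column",nearv&(z>.078)); show("screw",nearv&(z>.066)&(np.hypot(x-.495,y-.135)<.03))
    lev=nearv&(z>.054)&(z<.066)&(np.hypot(x-cx,y-cy)>.03)&(np.hypot(x-cx,y-cy)<.1)
    show("lever",lev); q=P[lev][:,:2]
    if len(q): print("lever ang",np.degrees(np.arctan2(*(q.mean(0)-[cx,cy])[::-1])), "max r",np.hypot(*(q-[cx,cy]).T).max())
    show("button",ok&(z>.066)&(z<.08)&(np.hypot(x-.45,y+.262)<.04))
    show("vial",ok&(z>.045)&(np.hypot(x-.44,y-.36)<.04))
    if n=="top":
        a=cv2.resize(f["img"][200:340,210:350],None,fx=4,fy=4,interpolation=cv2.INTER_CUBIC); cv2.imwrite("pics/crop1.png",a)
E
```

```text
top disc 0.4825519621372223 0.1385205090045929 0.12387830018997192
top column 48 [0.4836 0.0289 0.0819] [0.476 0.019 0.078] [0.494 0.039 0.089]
top screw 141 [0.4859 0.1372 0.0687] [0.466 0.118 0.066] [0.516 0.159 0.076]
top lever 166 [0.5342 0.1132 0.0608] [0.506 0.095 0.054] [0.565 0.132 0.066]
lever ang -26.12837700285744 max r 0.08971579955087124
top button 197 [ 0.4537 -0.2641  0.0709] [ 0.435 -0.285  0.066] [ 0.476 -0.24   0.079]
top vial 112 [0.4427 0.3478 0.0544] [0.431 0.336 0.046] [0.455 0.362 0.06 ]
side disc 0.4848555624485016 0.14161336421966553 0.12449545413255692
side column 91 [0.485  0.0323 0.0821] [0.474 0.018 0.078] [0.496 0.041 0.088]
side screw 322 [0.4858 0.1412 0.0683] [0.466 0.12  0.066] [0.518 0.163 0.074]
side lever 307 [0.5368 0.1158 0.0617] [0.506 0.097 0.054] [0.566 0.134 0.066]
lever ang -26.467162938113926 max r 0.09034431691397812
side button 157 [ 0.4539 -0.2591  0.0723] [ 0.432 -0.283  0.066] [ 0.474 -0.234  0.077]
side vial 309 [0.4436 0.3521 0.0547] [0.431 0.336 0.045] [0.457 0.365 0.059]
```

View pics/crop1.png

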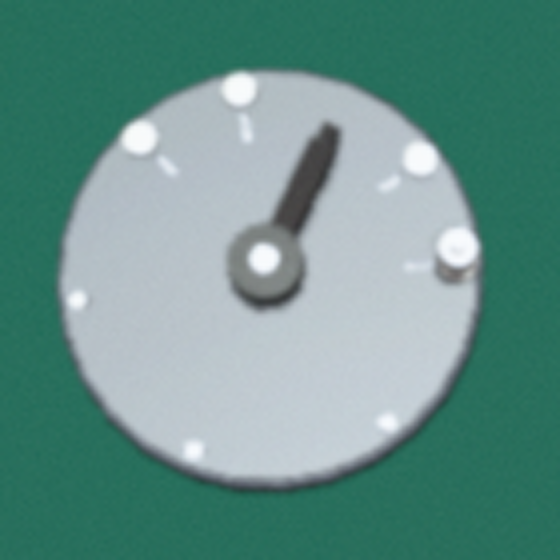

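>>> servo_tool(motion="0 20 32 0 0 0 0; 0 20 32 0 0 0 0; 0 20 32 0 0 0 0; 0 20 32 0 0 0 0; 0 20 32 0 0 0 0; 0 20 32 0 0 0 0; 0 20 32 0 0 0 0; 0 20 32 0 0 0 0; 0 20 32 0 0 0 0; 0 20 32 0 0 0 0; 0 20 32 0 0 0 0; 0 20 32 0 0 0 0")

```text
time_s: 2.4
position: [0.466, -0.2244, 0.2396]
orientation: [[0.938, 0.346, 0.001], [0.346, -0.938, -0.0], [0.0, 0.0, -1.0]]
ft_force: [-0.4, -0.2, 0.5]
gripper_width: -0.002
grip_force: 0.0
```

>>> servo_tool(motion="0 7 31 0 0 0 0.064; 0 7 31 0 0 0 0.064; 0 7 31 0 0 0 0.064; 0 7 31 0 0 0 0.064; 0 7 31 0 0 0 0.064; 0 7 31 0 0 0 0.064; 0 7 31 0 0 0 0.064; 0 7 31 0 0 0 0.064; 0 7 31 0 0 0 0.064; 0 7 31 0 0 0 0.064; 0 7 31 0 0 0 0.064; 0 0 0 0 0 0 0.064")

```text
time_s: 3.6
position: [0.5428, 0.1214, 0.2396]
orientation: [[0.425, 0.905, 0.002], [0.905, -0.425, 0.004], [0.004, -0.0, -1.0]]
ft_force: [-0.5, -0.2, 0.3]
gripper_width: 0.004
grip_force: 0.0
```

```bash
python3 - <<'E'
from h import *
o=arm.get_obs(); f=arm.grab_frame("wrist"); cv2.imwrite("pics/w1.png",f["img"])
T=np.array(f["tool_from_camera"]);P=np.eye(4);P[:3,:3]=o["orientation"];P[:3,3]=o["position"];M=P@T
v,u=np.mgrid[:480,:640];Z=f["z_map"];c=np.stack([(u-f["cx"])/f["fx"]*Z,(v-f["cy"])/f["fy"]*Z,Z],-1)@M[:3,:3].T+M[:3,3]
ok=Z>0;x,y,z=c[...,0],c[...,1],c[...,2];r=np.hypot(x-.484,y-.14)
for l,m in dict(col=ok&(z>.08)&(z<.095)&(r<.14)&(r>.09),screw=ok&(z>.0675)&(z<.08)&(r<.015),hub=ok&(z>.062)&(z<.08)&(r<.03),lev=ok&(z>.056)&(z<.066)&(r>.03)&(r<.1)).items():
    q=c[m]; print(l,len(q),np.round(q.mean(0),4) if len(q) else 0,np.round((q.min(0)+q.max(0))/2,4) if len(q) else 0)
    if l=="lev" and len(q): print(cv2.fitLine(q[:,:2].astype(np.float32),2,0,.01,.01).ravel())
print(o["position"],arm.get_obs()["position"])
E
```

```text
col 0 0 0
screw 359 [0.4863 0.1394 0.07  ] [0.4833 0.1398 0.0698]
hub 2434 [0.488  0.1395 0.0665] [0.4889 0.1393 0.0671]
lev 1536 [0.5371 0.1147 0.0619] [0.5376 0.115  0.0605]
[ 0.8945193  -0.44702926  0.53705233  0.1146904 ]
[0.54278272 0.1213861  0.23961876] [0.54240816 0.11837203 0.23939593]
```

View pics/w1.png

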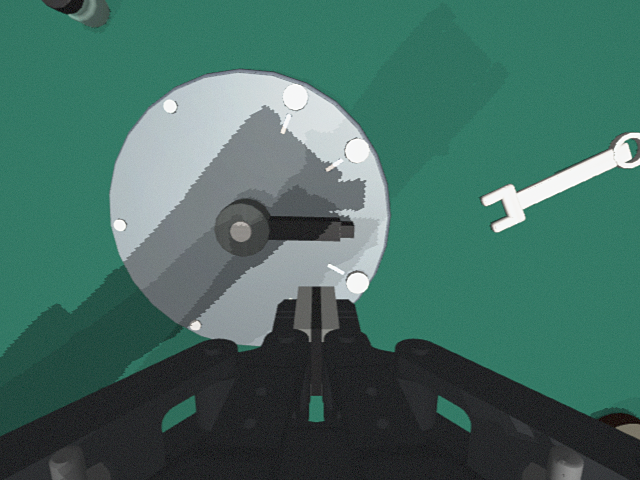

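The wrist view shows the lever pointing right (bar at 310,228), with the shut fingers coming in on its counter-clockwise side. The column is hidden behind the fingers, and the lever angle is about -26.5°. Next I go sideways, then down beside the lever.

>>> servo_tool(motion="0 2 17 0 0 0 0; 0 2 16 0 0 0 0; 0 0 0 -20 0 0 0; 0 0 0 -20 0 0 0; 0 0 0 -20 0 0 0; 0 0 0 -20 0 0 0; 0 0 0 -20 0 0 0; 0 0 0 -20 0 0 0; 0 0 0 -20 0 0 0; 0 0 0 -20 0 0 0; 0 0 0 -19 0 0 0; 0 0 0 0 0 0 0")

```text
time_s: 4.85
position: [0.5446, 0.1488, 0.0582]
orientation: [[0.434, 0.901, -0.004], [0.901, -0.434, -0.001], [-0.003, -0.003, -1.0]]
ft_force: [-0.9, -0.5, 0.3]
gripper_width: -0.005
grip_force: 0.0
```

```bash
cat > arc.py <<'E'
import numpy as np, sys
# tool centre vs lever angle a (deg): pivot + R*u(a) + t*n(a)
def p(a,R=52,t=19,c=(484,139.5)):
    a=np.radians(a); return np.array(c)+R*np.array([np.cos(a),np.sin(a)])+t*np.array([-np.sin(a),np.cos(a)])
E
python3 - <<'E'
from arc import *
from workcell import arm
print(arm.get_obs()["position"],arm.get_obs()["ft_force"])
A=list(range(-26,-75,-4)); Q=[p(a) for a in A]
print(Q[0]); print(np.round(np.diff(Q,axis=0),1))
for a in (-74,-78,-82,-84,-86,-88,-90): print(a,np.round(p(a),1))
E
```

```text
[0.54464666 0.1487629  0.05816243] [-0.90141761 -0.45220609  0.28760461]
[539.0663422  133.78178725]
[[-0.5 -3.8]
 [-0.8 -3.8]
 [-1.1 -3.7]
 [-1.3 -3.6]
 [-1.6 -3.5]
 [-1.8 -3.4]
 [-2.  -3.3]
 [-2.3 -3.1]
 [-2.5 -3. ]
 [-2.7 -2.8]
 [-2.9 -2.6]
 [-3.  -2.4]]
-74 [516.6  94.8]
-78 [513.4  92.6]
-82 [510.1  90.7]
-84 [508.3  89.8]
-86 [506.6  89. ]
-88 [504.8  88.2]
-90 [503.   87.5]
```

>>> servo_tool(motion="0 -1.8 -3.6 0 0 0 0; 0 -1.8 -3.6 0 0 0 0; 0 -1.8 -3.6 0 0 0 0; 0 -1.8 -3.6 0 0 0 0; 0 -0.5 -3.8 0 0 0 -0.07; 0 -0.8 -3.8 0 0 0 -0.07; 0 -1.1 -3.7 0 0 0 -0.07; 0 -1.3 -3.6 0 0 0 -0.07")

```text
time_s: 5.65
position: [0.5373, 0.1213, 0.0613]
orientation: [[0.668, 0.745, 0.005], [0.745, -0.668, 0.004], [0.006, 0.001, -1.0]]
ft_force: [2.9, 4.5, -0.5]
gripper_width: 0.002
grip_force: 2.5
```

```bash
cat > lev.py <<'E'
from h import *
def meas():
    for n in ("top","side"):
        f=arm.grab_frame(n); R=cv2.Rodrigues(np.array(f["rvec"],float))[0]; t=np.array(f["tvec"],float).ravel()
        g=f["img"].astype(int).max(2)
        v,u=np.mgrid[:480,:640]; Z=f["z_map"]
        P=(np.stack([(u-f["cx"])/f["fx"]*Z,(v-f["cy"])/f["fy"]*Z,Z],-1)-t)@R
        r=np.hypot(P[...,0]-.484,P[...,1]-.1395)
        m=(Z>0)&(P[...,2]>.055)&(P[...,2]<.0655)&(r>.03)&(r<.088)&(g<70)
        q=P[m][:,:2]
        if len(q):
            a=np.degrees(np.arctan2(q[:,1]-.1395,q[:,0]-.484)); print(n,len(q),"lever deg med",np.median(a).round(1),np.percentile(a,[5,95]).round(1))
        cv2.imwrite(f"pics/{n}_now.png",cv2.resize(f["img"][180:360,230:470],None,fx=3,fy=3,interpolation=cv2.INTER_CUBIC))
    o=arm.get_obs(); print(o["time_s"],np.round(o["position"],4),np.round(o["ft_force"],1))
if __name__=="__main__": meas()
E
python3 lev.py
```

```text
side 110 lever deg med -35.8 [-49.4 -11.7]
5.75 [0.5367 0.1204 0.0612] [1.1 3.5 0.2]
```

>>> servo_tool(motion="0 -1.6 -3.5 0 0 0 -0.07; 0 -1.8 -3.4 0 0 0 -0.07; 0 -2 -3.3 0 0 0 -0.07; 0 -2.3 -3.1 0 0 0 -0.07; 0 -2.5 -3 0 0 0 -0.07; 0 -2.7 -2.8 0 0 0 -0.07; 0 -2.9 -2.6 0 0 0 -0.07; 0 -3 -2.4 0 0 0 -0.07; 0 0 0 0 0 0 0; 0 0 0 0 0 0 0")

```text
time_s: 6.75
position: [0.5183, 0.0957, 0.0611]
orientation: [[0.96, 0.281, 0.004], [0.281, -0.96, 0.001], [0.004, -0.0, -1.0]]
ft_force: [3.1, 3.5, 3.4]
gripper_width: -0.001
grip_force: 2.3
```

```bash
python3 lev.py
```

```text
side 161 lever deg med -73.8 [-81.2 -55.1]
6.85 [0.5182 0.0955 0.061 ] [3.7 3.  1.8]
```

View pics/side_now.png

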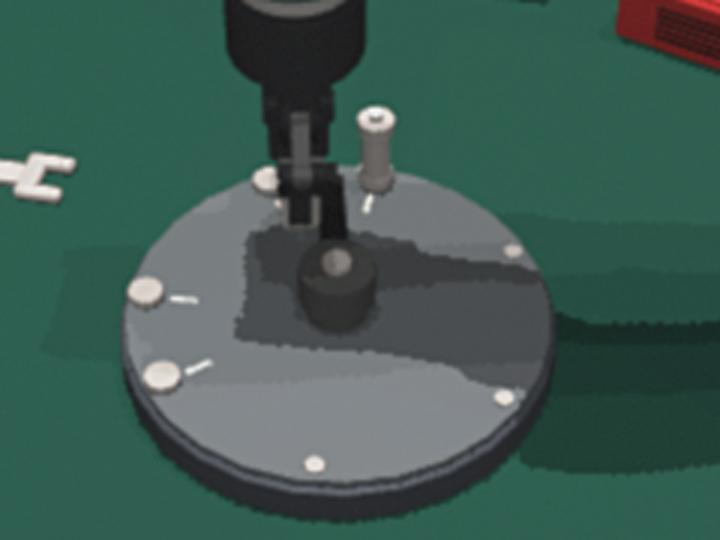

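The side view shows the lever around -73°, between the plug and the column, with the finger on its far side and clear of the column. I keep going to about -87°, then check.

>>> servo_tool(motion="0 -1.6 -1.1 0 0 0 -0.035; 0 -1.6 -1.1 0 0 0 -0.035; 0 -1.6 -1 0 0 0 -0.035; 0 -1.7 -0.9 0 0 0 -0.035; 0 -1.7 -0.9 0 0 0 -0.035; 0 -1.8 -0.8 0 0 0 -0.035; 0 -1.8 -0.8 0 0 0 -0.035; 0 0 0 0 0 0 0; 0 0 0 0 0 0 0")

```text
time_s: 7.75
position: [0.5063, 0.0884, 0.0608]
orientation: [[0.999, 0.038, 0.003], [0.038, -0.999, 0.0], [0.003, -0.0, -1.0]]
ft_force: [4.5, 2.1, 2.3]
gripper_width: -0.003
grip_force: 2.2
```

```bash
python3 lev.py
```

```text
side 222 lever deg med -88.3 [-98.7 -69.2]
7.85 [0.5063 0.0884 0.0608] [3.2 3.3 2.9]
```

View pics/side_now.png

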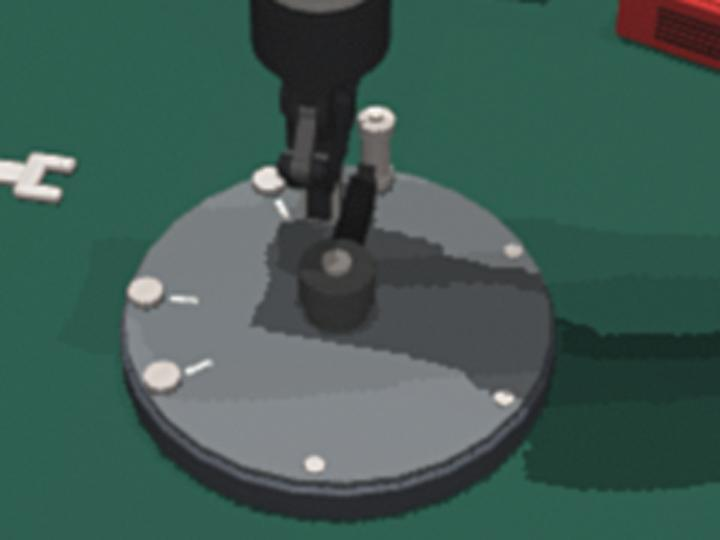

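The nose is now near (365,178), just short of the column's line. I nudge about 2.5° more, then back away in +x and up.

>>> servo_tool(motion="0 -1.4 -0.4 0 0 0 -0.02; 0 -1.3 -0.4 0 0 0 -0.02; 0 0 0 0 0 0 0; 0 0 0 0 0 0 0; 0 5 0 0 0 0 0; 0 10 0 0 0 0 0; 0 10 0 0 0 0 0; 0 0 0 20 0 0 0; 0 0 0 30 0 0 0; 0 0 0 30 0 0 0; 0 0 0 30 0 0 0; 0 30 0 30 0 0 0")

```text
time_s: 9.05
position: [0.5533, 0.087, 0.201]
orientation: [[1.0, -0.003, -0.007], [-0.003, -1.0, -0.001], [-0.007, 0.001, -1.0]]
ft_force: [1.5, 1.0, -1.3]
gripper_width: -0.001
grip_force: 0.0
```

>>> servo_tool(motion="0 40 30 20 0 0 0; 0 40 30 0 0 0 0; 0 40 30 0 0 0 0; 0 0 30 0 0 0 0; 0 0 0 0 0 0 0")

```text
time_s: 9.55
position: [0.6736, 0.2118, 0.2172]
orientation: [[1.0, 0.004, -0.003], [0.004, -1.0, 0.003], [-0.003, -0.003, -1.0]]
ft_force: [-0.2, -0.7, -0.5]
gripper_width: -0.003
grip_force: 0.0
```

```bash
python3 - <<'E'
from h import *
import lev; lev.meas()
for n in ("top","side"):
    f=arm.grab_frame(n); R=cv2.Rodrigues(np.array(f["rvec"],float))[0]; t=np.array(f["tvec"],float).ravel()
    v,u=np.mgrid[:480,:640]; Z=f["z_map"]
    P=(np.stack([(u-f["cx"])/f["fx"]*Z,(v-f["cy"])/f["fy"]*Z,Z],-1)-t)@R
    x,y,z=P[...,0],P[...,1],P[...,2]; r=np.hypot(x-.484,y-.1395)
    for l,m in dict(hub=(z>.062)&(z<.08)&(r<.025),lev=(z>.056)&(z<.067)&(r>.03)&(r<.09),col=(z>.079)&(z<.092)&(r>.09)&(r<.13)).items():
        q=P[m&(Z>0)]; print(n,l,len(q),np.round(q.mean(0),4) if len(q) else 0,np.round((q.min(0)+q.max(0))/2,4) if len(q) else 0)
E
```

```text
top 60 lever deg med -97.3 [-102.7  -90.5]
side 191 lever deg med -92.9 [-102.3  -84.3]
9.65 [0.6736 0.2057 0.2178] [-1.  -0.6  0.1]
top hub 112 [0.4862 0.1298 0.0661] [0.4846 0.1311 0.0676]
top lev 162 [0.481  0.0806 0.0612] [0.4812 0.0803 0.0613]
top col 41 [0.4851 0.0294 0.0825] [0.4848 0.0289 0.0839]
side hub 429 [0.484  0.1427 0.0675] [0.4841 0.1392 0.068 ]
side lev 223 [0.482  0.0825 0.063 ] [0.4829 0.0808 0.0618]
side col 80 [0.4851 0.0318 0.0823] [0.4855 0.0311 0.0844]
```

View pics/top_now.png

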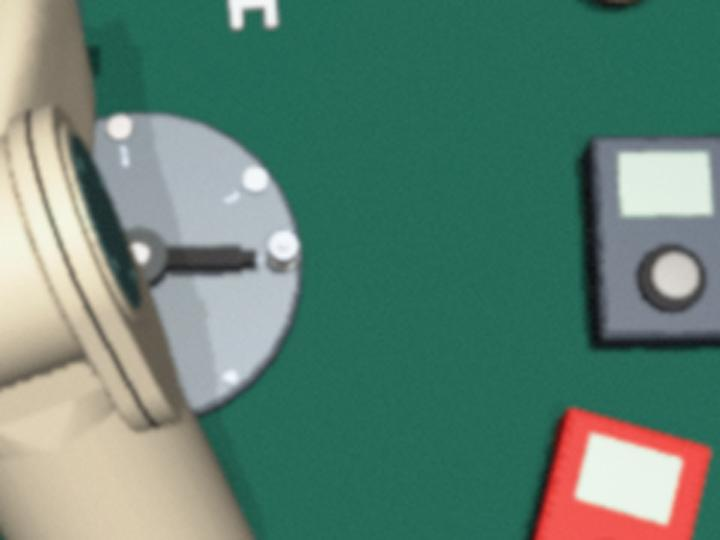

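The lever is close to on line, perhaps 2–3° past it. I'll check from right above with the wrist camera.

>>> servo_tool(motion="0 -34 -20 10 0 0 0; 0 -34 -20 10 0 0 0; 0 -34 -20 0 0 0 0; 0 -34 -20 0 0 0 0; 0 -34 -20 0 0 0 0; 0 -34 -20 0 0 0 0; 0 0 0 0 0 0 0; 0 0 0 0 0 0 0; 0 0 0 0 0 0 0")

```text
time_s: 10.65
position: [0.4714, 0.0852, 0.2395]
orientation: [[1.0, -0.004, 0.002], [-0.004, -1.0, 0.0], [0.002, -0.0, -1.0]]
ft_force: [1.0, 0.7, 0.5]
gripper_width: -0.001
grip_force: 0.0
```

```bash
python3 - <<'E'
from h import *
o=arm.get_obs(); f=arm.grab_frame("wrist"); cv2.imwrite("pics/w2.png",f["img"])
T=np.array(f["tool_from_camera"]);P=np.eye(4);P[:3,:3]=o["orientation"];P[:3,3]=o["position"];M=P@T
v,u=np.mgrid[:480,:640];Z=f["z_map"];c=np.stack([(u-f["cx"])/f["fx"]*Z,(v-f["cy"])/f["fy"]*Z,Z],-1)@M[:3,:3].T+M[:3,3]
ok=Z>0;x,y,z=c[...,0],c[...,1],c[...,2];r=np.hypot(x-.484,y-.1395)
for l,m in dict(col=(z>.082)&(z<.089)&(r<.14)&(r>.09),screw=(z>.068)&(z<.08)&(r<.018),hub=(z>.064)&(z<.0675)&(r<.03),lev=(z>.058)&(z<.0645)&(r>.03)&(r<.1)).items():
    q=c[ok&m]
    if len(q): print(l,len(q),np.round(q.mean(0),4),np.round((q.min(0)+q.max(0))/2,4))
    if l=="lev" and len(q):
        L=cv2.fitLine(q[:,:2].astype(np.float32),2,0,.01,.01).ravel(); print(L, "x at y=.0295",L[2]+L[0]/L[1]*(.0295-L[3]),"at y=.1395",L[2]+L[0]/L[1]*(.1395-L[3]))
print(o["position"],o["time_s"])
E
```

```text
col 105 [0.4879 0.0297 0.085 ] [0.4898 0.0307 0.0844]
screw 351 [0.4865 0.1393 0.0701] [0.4847 0.1393 0.0702]
hub 2037 [0.4873 0.139  0.066 ] [0.4866 0.1362 0.0658]
lev 1491 [0.485  0.0821 0.062 ] [0.4849 0.0807 0.0613]
[0.03681348 0.9993222  0.4850277  0.08205709] x at y=.0295 0.4830916 at y=.1395 0.4871438
[0.47139979 0.08518478 0.23945014] 10.65
```

View pics/w2.png

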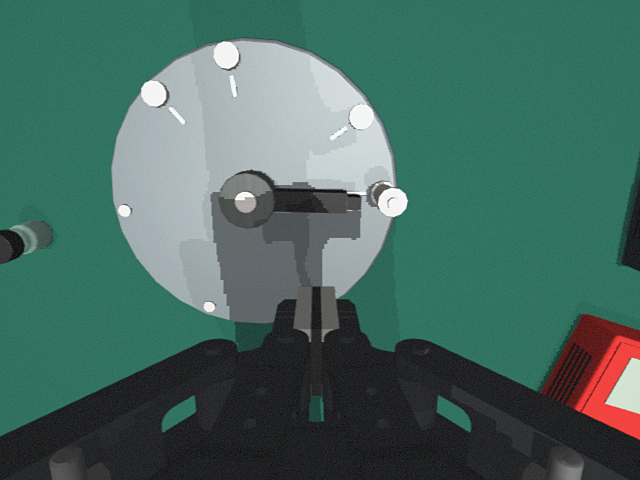

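The wrist view shows the lever nose at (355,202), and the column foot and its mark at about (380,190) and (355,194), so the lever looks slightly past. I use the three plugs, whose geometry is known, to fix the port's direction.

```bash
python3 - <<'E'
from h import *
o=arm.get_obs(); f=arm.grab_frame("wrist")
T=np.array(f["tool_from_camera"]);P=np.eye(4);P[:3,:3]=o["orientation"];P[:3,3]=o["position"];M=P@T
def pl(u,v,z):
    d=M[:3,:3]@np.array([(u-f["cx"])/f["fx"],(v-f["cy"])/f["fy"],1]); return (M[:3,3]+d*(z-M[2,3])/d[2])[:2]
g=f["img"].min(2); out={}
for n,(u,v),z in (("+1.15",(154,93),.037),("+.55",(227,55),.037),("-.55",(361,116),.037),("screw",(245,202),.070),("coltop",(392,202),.085)):
    w=g[v-18:v+19,u-18:u+19]; lab=cv2.connectedComponentsWithStats((w>(150 if n=="screw" else 205)).astype(np.uint8))
    i=1+np.argmax(lab[2][1:,4]); c=lab[3][i]; p=pl(u-18+c[0],v-18+c[1],z); out[n]=p; print(n,lab[2][i],np.round(p,4))
# rigid fit of plugs -> centre, yaw
A=np.array([[.11*np.cos(a),.11*np.sin(a)] for a in (1.15,.55,-.55)]);B=np.array([out[k] for k in ("+1.15","+.55","-.55")])
a0,b0=A.mean(0),B.mean(0);H=(A-a0).T@(B-b0);yaw=np.arctan2(H[0,1]-H[1,0],H[0,0]+H[1,1])
R=np.array([[np.cos(yaw),-np.sin(yaw)],[np.sin(yaw),np.cos(yaw)]]);c=b0-R@a0
print("centre",c,"yaw",np.degrees(yaw),"res mm",np.round(1e3*(B-(A@R.T+c)),1),"port ang",np.degrees(yaw-1.15),"port",c+R@[.11*np.cos(1.15),-.11*np.sin(1.15)])
q=out["coltop"]-out["screw"]; print("col-screw",np.degrees(np.arctan2(q[1],q[0])),np.hypot(*q))
E
```

```text
+1.15 [  5   5  25  26 501] [0.5677 0.2133]
+.55 [  5   4  25  27 530] [0.5955 0.1545]
-.55 [  0   0  37  37 833] [0.5495 0.0488]
screw [  8   8  21  20 336] [0.4869 0.1393]
coltop [  5   4  29  29 623] [0.4886 0.03  ]
centre [0.48650308 0.13905423] yaw -23.496696461713686 res mm [[-0.1  0. ]
 [ 0.1  0.1]
 [-0.1 -0.1]] port ang -89.38684290175836 port [0.48768024 0.02906052]
col-screw -89.10401293287032 0.10929781208851125
```

The plugs fit within 0.1 mm. The port lies at -89.4° and the lever at about -92°, so the aim is off by about 5 mm against an allowed 11 mm, and the lever stays as it is. Next, the dark pump's button.

>>> servo_tool(motion="0 -2 -38 0 0 0 0; 0 -2 -38 0 0 0 0; 0 -2 -38 0 0 0 0; 0 -2 -38 0 0 0 0; 0 -2 -38 0 0 0 0; 0 -2 -38 0 0 0 0; 0 -2 -38 0 0 0 0; 0 -2 -38 0 0 0 0; 0 -10 -43 0 0 0 0; 0 -10 0 0 0 0 0; 0 0 0 0 0 0 0; 0 0 0 0 0 0 0")

```text
time_s: 11.95
position: [0.4349, -0.2606, 0.2386]
orientation: [[1.0, -0.002, 0.0], [-0.002, -1.0, 0.001], [0.0, -0.001, -1.0]]
ft_force: [0.5, 0.9, 0.3]
gripper_width: -0.001
grip_force: 0.0
```

```bash
python3 - <<'E'
from h import *
o=arm.get_obs(); f=arm.grab_frame("wrist"); cv2.imwrite("pics/w3.png",f["img"])
T=np.array(f["tool_from_camera"]);P=np.eye(4);P[:3,:3]=o["orientation"];P[:3,3]=o["position"];M=P@T
v,u=np.mgrid[:480,:640];Z=f["z_map"];c=np.stack([(u-f["cx"])/f["fx"]*Z,(v-f["cy"])/f["fy"]*Z,Z],-1)@M[:3,:3].T+M[:3,3]
m=(Z>0)&(abs(c[...,2]-.072)<.003)&(np.hypot(c[...,0]-.454,c[...,1]+.262)<.03)
q=c[m];print(len(q),q.mean(0),(q.min(0)+q.max(0))/2,np.ptp(q,axis=0)) if len(q) else print("none")
print(arm.spot_in(f,"button_top")[:2],o["position"],o["time_s"])
E
```

```text
1716 [ 0.4570918  -0.26426851  0.07187489] [ 0.45689091 -0.26426919  0.07176217] [0.03463222 0.03476666 0.00550909]
[{'point': [319.6, 193.7], 'confidence': 0.91}] [ 0.43491829 -0.26062912  0.2386296 ] 11.95
```

View pics/w3.png

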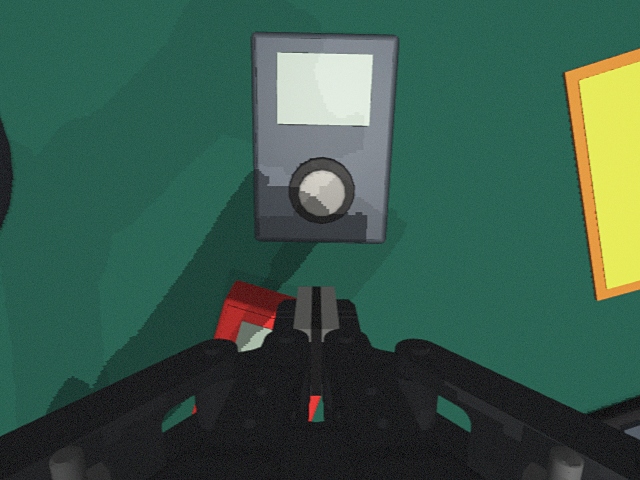

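The wrist view shows the dark pump, with its grey button at (321,192), at (0.457, -0.264, 0.072). The red look-alike is off to the lower left. Moving over the button and down.

>>> servo_tool(motion="0 21 -3 0 0 0 0; 0 0 0 -21 0 0 0; 0 0 0 -21 0 0 0; 0 0 0 -21 0 0 0; 0 0 0 -21 0 0 0; 0 0 0 -21 0 0 0; 0 0 0 -21 0 0 0; 0 0 0 -21 0 0 0; 0 0 0 -4 0 0 0; 0 0 0 0 0 0 0; 0 0 0 0 0 0 0")

```text
time_s: 13.15
position: [0.4561, -0.2646, 0.0887]
orientation: [[1.0, -0.002, 0.001], [-0.002, -1.0, -0.001], [0.001, 0.001, -1.0]]
ft_force: [0.0, -0.0, 0.3]
gripper_width: 0.003
grip_force: 0.0
```

>>> servo_tool(motion="0 0 0 -3 0 0 0; 0 0 0 -3 0 0 0; 0 0 0 -3 0 0 0; 0 0 0 -3 0 0 0; 0 0 0 -2 0 0 0; 0 0 0 0 0 0 0; 0 0 0 0 0 0 0; 0 0 0 0 0 0 0")

```text
time_s: 13.95
position: [0.4555, -0.2648, 0.0742]
orientation: [[1.0, -0.003, 0.001], [-0.003, -1.0, -0.0], [0.001, 0.0, -1.0]]
ft_force: [-0.1, 0.8, 5.0]
gripper_width: 0.004
grip_force: 2.4
```

>>> servo_tool(motion="0 0 0 -1 0 0 0; 0 0 0 -1 0 0 0; 0 0 0 0 0 0 0; 0 0 0 0 0 0 0; 0 0 0 0 0 0 0")

```text
time_s: 14.45
position: [0.4556, -0.2649, 0.0738]
orientation: [[1.0, -0.003, 0.002], [-0.003, -1.0, -0.0], [0.002, 0.0, -1.0]]
ft_force: [-1.9, 2.6, 22.8]
gripper_width: 0.0
grip_force: 11.0
```

The button has bottomed out: the force jumped to 23 N at z = 0.0738. Now I back off upward.

>>> servo_tool(motion="0 0 0 4 0 0 0; 0 0 0 6 0 0 0; 0 0 0 20 0 0 0; 0 0 0 30 0 0 0; 0 0 0 30 0 0 0; 0 0 0 30 0 0 0; 0 0 0 30 0 0 0; 0 -15 0 0 0 0 0; 0 0 0 0 0 0 0; 0 0 0 0 0 0 0; 0 0 0 0 0 0 0; 0 0 0 0 0 0 0")

```text
time_s: 15.65
position: [0.4403, -0.2644, 0.2211]
orientation: [[1.0, -0.003, -0.001], [-0.003, -1.0, 0.001], [-0.001, -0.001, -1.0]]
ft_force: [0.3, -0.4, -1.0]
gripper_width: 0.003
grip_force: 0.0
```

```bash
python3 - <<'E'
from h import *
import lev; lev.meas()
o=arm.get_obs(); f=arm.grab_frame("wrist")
T=np.array(f["tool_from_camera"]);P=np.eye(4);P[:3,:3]=o["orientation"];P[:3,3]=o["position"];M=P@T
v,u=np.mgrid[:480,:640];Z=f["z_map"];c=np.stack([(u-f["cx"])/f["fx"]*Z,(v-f["cy"])/f["fy"]*Z,Z],-1)@M[:3,:3].T+M[:3,3]
m=(Z>0)&(np.hypot(c[...,0]-.457,c[...,1]+.264)<.012); print("button z",np.median(c[m][:,2]),m.sum())
E
```

```text
top 48 lever deg med -98.3 [-103.5  -94.2]
side 214 lever deg med -92.7 [-101.3  -84. ]
15.75 [ 0.4403 -0.2645  0.2213] [-0.2 -0.4 -0.4]
button z 0.2913278067693768 20019
```

View pics/top_now.png

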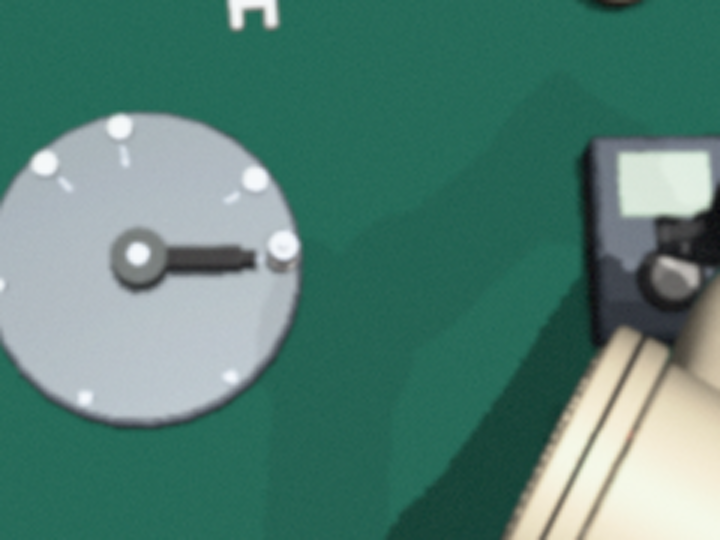

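The top view shows the lever's nose at (250,260) pointing at the column's foot at (282,258). The arm is clear of the button and the other objects haven't been touched. My depth check on the button was spoiled by gripper points mixed in, but the fingers are 14 cm above it and the force reads zero, so it is free to spring back up. Handing in.

```bash
python3 -c "
from workcell import arm
print(arm.sign_off())"
```

```text
the job is handed in; nothing more can be done
None
```

I pushed the lever round until it pointed at the column, about 5 mm off by my measurement (11 mm allowed), then pressed the dark pump's button to its stop, released it and handed the job in; no verdict came back, and I couldn't confirm by depth that the button came back up.

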